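Slide the pigment tins into the crate and shut its gate

TASK

Slide the two loose pigment tins (red and blue) over the light table into the two empty cells of the open-fronted crate, one tin to a cell in either order, and swing the crate's blue gate fully shut in front of them. Every tin must stay upright and standing on the table, never lifted; leave the yellow tin in its cell and do not disturb the brush pot or the palette knife.

Things in the scene. Friction and masses are not known exactly. Their poses are not given: they have to be found in the camera images.
- tin_red_mid (a point): flat-topped cylindrical tin, 70 mm diameter, 80 mm tall, about 0.35 kg, aluminium with a red band and lid; the point is on its axis, half-way up (40 mm above its foot), z along its axis. Stands loose on the table; to be slid into an empty cell.
- tin_blue_mid (a point): flat-topped cylindrical tin, 70 mm diameter, 80 mm tall, about 0.35 kg, aluminium with a blue band and lid; the point is on its axis, half-way up (40 mm above its foot), z along its axis. Stands loose on the table; to be slid into the other empty cell.
- tin_kept_mid (a point): flat-topped cylindrical tin, 70 mm diameter, 80 mm tall, about 0.35 kg, aluminium with a yellow band and lid; the point is on its axis, half-way up (40 mm above its foot), z along its axis. It already stands in one of the crate's three cells: leave it there.
- cell_a_floor (a point): centre, at floor level, of one of the two empty cells of the crate (a 56 mm pale paper disc, look only, lies there). x and y axes as the crate's. Which cells are empty varies. The cell is 82 mm wide (crate y) and 82 mm deep (crate x, from back wall to shut gate).
- cell_b_floor (a point): centre, at floor level, of one of the two empty cells of the crate (a 56 mm pale paper disc, look only, lies there). x and y axes as the crate's. Which cells are empty varies. The cell is 82 mm wide (crate y) and 82 mm deep (crate x, from back wall to shut gate).
- crate: fixed plywood crate, open above and in front: 3 cells in a row, floor level with the table. Origin: on the table, centre of the middle cell. x points from the open front to the back wall (the way in); y along the row; cell centres at y = -90, 0, 90 mm. Dividers and end walls 8 mm thick, 50 high, from x = -40 (rounded ends) to the 60 mm high back wall, inner face at x = 40.
- gate_hinge (a point): the gate's upright hinge axis at the crate's +y front corner (crate x = -50, y = 152 mm), 45 mm above the table (mid-height of the gate bar); axes as the crate's. The hinge pin is 14 mm thick and 66 mm high.
- gate (a joint): angle of the gate, rad: 0 shut (bar points from the hinge along crate -y, across all cells); grows as it opens; at 1.57 it points straight out from the front (crate -x). Starts wide open (1.6 to 1.85; limit 1.95). Stays where left (friction 0.06 N m, no spring or latch): a light push on the bar's outer face shuts it.
- gate_peg (a point): middle of an upright wooden peg on the gate, 200 mm from the hinge axis, 16 mm thick, from the bar's top up to 102 mm above the table; this point is 80 mm above the table. The blue bar is 12 mm thick, 33 to 57 mm above the table, and reaches from 6 to 281 mm from the hinge axis.
- brush_pot: white pot 76 mm diameter, 90 mm tall, with brushes standing in it up to about 205 mm; origin at the centre of its foot. Leave alone.
- palette_knife: palette knife 190 mm long lying on the table; origin under its middle, x along it. Leave alone.

How it is judged:
By the outcome, as a careful person would: the job done as asked, in the order asked, and still so for the second after the job is handed in, with the robot touching nothing.
It also fails if it takes over 72 s, if anything falls off the work surface, if the arm or the gripper's body presses on something with over 40 N, if the wrist force passes 120 N, or if a joint passes its speed limit or range.

ROBOT

A 6-joint arm with a two-finger parallel gripper is mounted at the origin on the work surface. World frame = base frame: x ahead of the robot, y to its left, z up, the work surface at z = 0. Lengths are in m, angles in rad, forces in N, time in s.
With the tool pointing down it reaches from about 0.225 to 0.875 m from the base axis. Payload 3.4 kg.
Tool frame: the origin (TCP) lies at the very end of the fingers, on their centre line; the grasp point (between the pads) lies 19 mm behind it; z points along the fingers, y is the direction in which the jaws open and shut (so a half turn about z gives the same grasp; the last joint's range is limited). The gripper opens to 85 mm and grips with 20 to 120 N. Pads are 22 mm wide; open, the fingers measure 114 mm over their backs; the gripper's body (76 mm by 85 mm) begins 54 mm behind the grasp point. The pads swing forward as they close: fully open they stand 13 mm farther back than shut.
Start: joints at [1.126, 0.276, 1.505, -0, 1.361, -0.121], TCP at [0.183, 0.545, 0.231] pointing down, gripper open.
Joint ranges: [-2.89, 2.89], [-0.75, 2.08], [0.22, 2.7], [-1.18, 4.32], [0.11, 2.71], [-2.7, 2.7]. Speed limits (rad/s): [2.57, 2.57, 3.14, 3.14, 3.14, 3.14].

INTERFACE

Orientations are given as a unit quaternion [w, x, y, z].
In Python, from rig import get_state, get_image, calibration, sign_off gives the robot as it stands. The module is installed in compiled form; this text tells all that it offers.
- The arm moves only by the tool drive_tool, never from a script. Its argument "targets" is one flat list of numbers, 7 for each row, row after row: the turn, a rotation vector about the tool's x, y, z in degrees, then the shift along the tool's x, y, z in mm, then the opening, from 0 (shut) to 1 (fully open). In form: [wx, wy, wz, tx, ty, tz, fingers, wx, wy, wz, tx, ty, tz, fingers, ...]. A call has 1 to 12 rows; each row shifts and turns the commanded pose from where the row before left it, along the tool's axes as they then stand; what a row does not reach is not made up. A row lasts 1/8 s, in which the tool goes at most 62.5 mm and 10.7 degrees, less where a joint would pass 70% of its speed; a pose out of reach is approached as far as the arm can. A call is refused whole if a number of a shift passes 62.5 or a number of a turn 10.7, either way. A call with a gripper value outside its range is refused whole. The fingers move at their own pace and stop on an object; "grip_force" is the grip in N (left out, the last holds). Time passes only in rows, so rows that do not move let the fingers close. It gives the time, the measured TCP pose, the force and the opening at its end, in the units of the state.
- get_state(): the state, without advancing time (a new reading comes with each control period).
- get_image(name): name is "scene" or "top" or "wrist"; returns the picture (480x640x3 uint8, red, green, blue); there is no depth.
- calibration(name): a dict with "mtx" (3x3 intrinsics, pixels), "world_to_cam" (4x4, takes a point from world to camera coordinates); the wrist camera has in their place "hand_eye" (4x4, takes a point from camera to tool coordinates, whose origin is the TCP and whose axes are the flange's). Camera axes: x right, y down, z forward; pixel columns grow to the right and rows downward; lengths in m; the calibration is good to about 2 mm. A picture is of the moment at which its call begins: read the wrist's pose just before it. calibration takes no time and is no camera call.
- sign_off(): hands the job in, once; it reports no verdict.
The state is a dict: "clock": time; "qpos": joint angles; "qd": joint speeds; "effort": joint torques, N m; "position": TCP position; "ee_rot": TCP orientation; "contact_force": force on the tool from outside, world axes, zero at the start; "moment": the same for the moment, N m; "width": finger opening in m.
Only numpy, scipy, OpenCV 4.12 (cv2) and the standard library are available. Lean on these libraries where they do the work, as an engineer would, in place of code of your own. Each camera call takes 0.05 s, during which the arm holds its last target.

## Working session

There is one attempt and no reset: what is moved stays moved. The work goes in short steps, Python scripts to look and compute and a tool call to move; the robot and the scene stay as the last step left them, time stands still between calls to the robot, and variables do not carry over. Pictures are saved under pics/ and viewed, and the job is handed in when it is done.

Besides the shell and the picture viewer there is one more tool, called as name(argument=value, ...) on one line, values as JSON. drive_tool: Moves the arm, as the interface text tells. Its arguments: {"type":"object","properties":{"targets":{"type":"array"},"grip_force":{"type":"number"}},"required":["targets"]}

```bash
mkdir -p pics
python3 - <<'E'
from rig import *
import cv2,numpy as np
s=get_state();print({k:np.round(v,3).tolist() for k,v in s.items()})
for n in ["scene","top","wrist"]:
    im=get_image(n);cv2.imwrite(f"pics/{n}0.png",im[:,:,::-1]);c=calibration(n);print(n,{k:np.round(v,4).tolist() for k,v in c.items()})
E
```

```text
{'clock': 0.0, 'qpos': [1.126, 0.277, 1.506, -0.0, 1.361, -0.121], 'qd': [0.0, -0.002, 0.0, 0.0, -0.0, -0.001], 'effort': [0.001, -41.676, -24.581, 0.0, 0.011, -0.0], 'position': [0.183, 0.545, 0.23], 'ee_rot': [-0.0, 0.161, 0.987, -0.001], 'contact_force': [-0.155, -0.41, 0.166], 'moment': [0.017, -0.049, 0.003], 'width': 0.085}
scene {'mtx': [[474.0088, 0.0, 326.4214], [0.0, 474.0088, 235.5313], [0.0, 0.0, 1.0]], 'world_to_cam': [[0.3019, 0.9532, 0.0168, -0.1325], [0.6396, -0.1895, -0.745, -0.3024], [-0.7069, 0.2357, -0.6669, 1.5773], [0.0, 0.0, 0.0, 1.0]]}
top {'mtx': [[488.9014, 0.0, 314.2574], [0.0, 488.9014, 235.2407], [0.0, 0.0, 1.0]], 'world_to_cam': [[0.0256, -0.9997, -0.0016, -0.0286], [-0.9834, -0.0249, -0.1796, 0.5522], [0.1795, 0.0061, -0.9837, 1.0698], [0.0, 0.0, 0.0, 1.0]]}
wrist {'mtx': [[379.6217, 0.0, 318.4307], [0.0, 379.6217, 240.5559], [0.0, 0.0, 1.0]], 'hand_eye': [[0.0013, -0.9518, -0.3066, 0.0779], [1.0, 0.0013, 0.0002, -0.0005], [0.0002, -0.3066, 0.9518, -0.1434], [0.0, 0.0, 0.0, 1.0]]}
```

View pics/scene0.png

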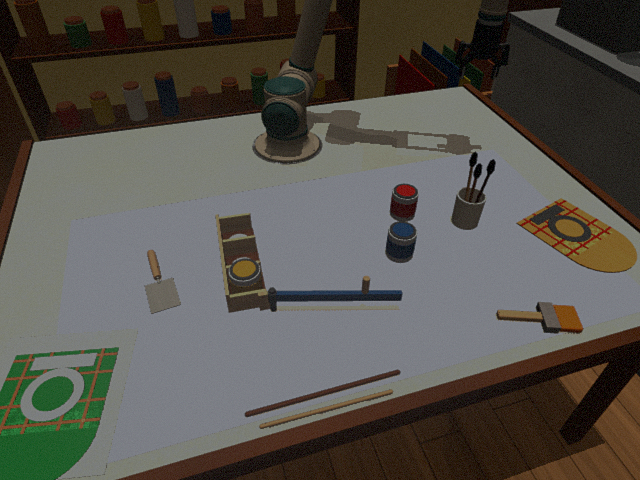

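View pics/top0.png

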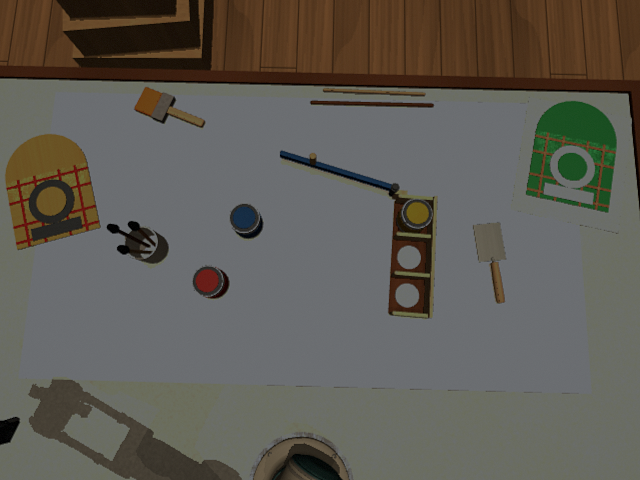

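View pics/wrist0.png

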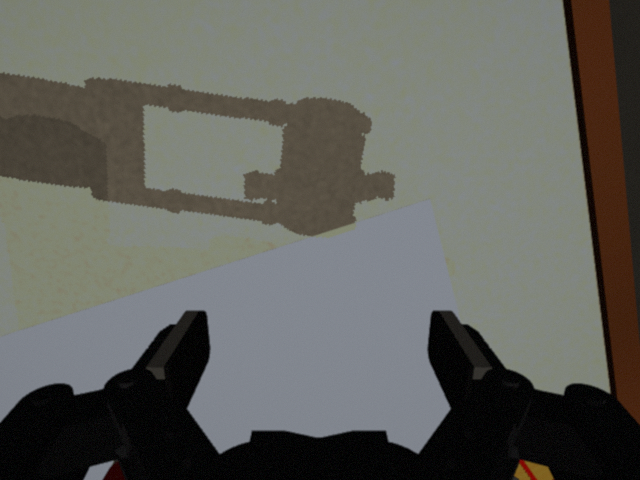

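The top view shows the red tin at about (209,281), blue at (246,220) and yellow in its cell at (416,213). The empty discs are at (409,257) and (407,295), and the gate runs from its hinge at (394,188) past the peg at (312,157). The pot is at (142,245), and the knife lies behind the crate. Next I'll measure these.

```bash
cat > h.py <<'E'
from rig import *
import cv2,numpy as np
def ray(name,uv,z,T=None):
    c=calibration(name);d=np.linalg.inv(c["mtx"])@np.array([uv[0],uv[1],1.])
    M=np.linalg.inv(c["world_to_cam"])
    o=M[:3,3];d=M[:3,:3]@d
    return o+d*(z-o[2])/d[2]
def blobs(im,lo,hi,amin=30):
    hsv=cv2.cvtColor(im,cv2.COLOR_RGB2HSV)
    m=cv2.inRange(hsv,np.array(lo),np.array(hi))
    m=cv2.morphologyEx(m,cv2.MORPH_CLOSE,np.ones((3,3)))
    out=[]
    for c in cv2.findContours(m,cv2.RETR_EXTERNAL,cv2.CHAIN_APPROX_NONE)[0]:
        a=cv2.contourArea(c)
        if a>=amin:
            (x,y),r=cv2.minEnclosingCircle(c);b=cv2.boundingRect(c)
            mo=cv2.moments(c);out.append((round(mo['m10']/mo['m00'],1),round(mo['m01']/mo['m00'],1),a,b))
    return out
E
python3 - <<'E'
from h import *
im=cv2.cvtColor(cv2.imread("pics/top0.png"),cv2.COLOR_BGR2RGB)
hsv=cv2.cvtColor(im,cv2.COLOR_RGB2HSV)
for n,p in dict(red=(209,281),blue=(244,217),yel=(416,213),gate=(350,174),disc=(409,257),peg=(312,158),paper=(330,230),hinge=(394,188),tip=(284,155)).items(): print(n,hsv[p[1],p[0]])
crop=im[130:330,180:460];cv2.imwrite("pics/topc.png",cv2.resize(crop,None,fx=2.8,fy=2.8,interpolation=cv2.INTER_CUBIC)[:,:,::-1]*1)
for n,lo,hi in [("red",(0,170,80),(6,255,255)),("red2",(174,170,80),(180,255,255)),("blue",(100,110,30),(118,255,255)),("yel",(18,150,80),(30,255,255)),("disc",(0,0,130),(180,60,255))]:
    print(n,[b for b in blobs(im,lo,hi,60) if 130<b[1]<330 and 100<b[0]<460])
E
```

```text
red [  2 190 106]
blue [106 173  68]
yel [ 24 195 107]
gate [105 171  70]
disc [ 60   5 110]
peg [ 20 126  99]
paper [105  13 114]
hinge [20 19 40]
tip [106 170  63]
red [(206.7, 280.3, 360.5, (196, 270, 22, 22))]
red2 []
blue [(243.5, 217.1, 343.0, (233, 207, 22, 21)), (352.8, 174.6, 267.0, (315, 162, 76, 27)), (294.6, 156.7, 101.5, (280, 151, 30, 13))]
yel [(417.3, 212.6, 336.5, (407, 202, 22, 22))]
disc []
```

View pics/topc.png

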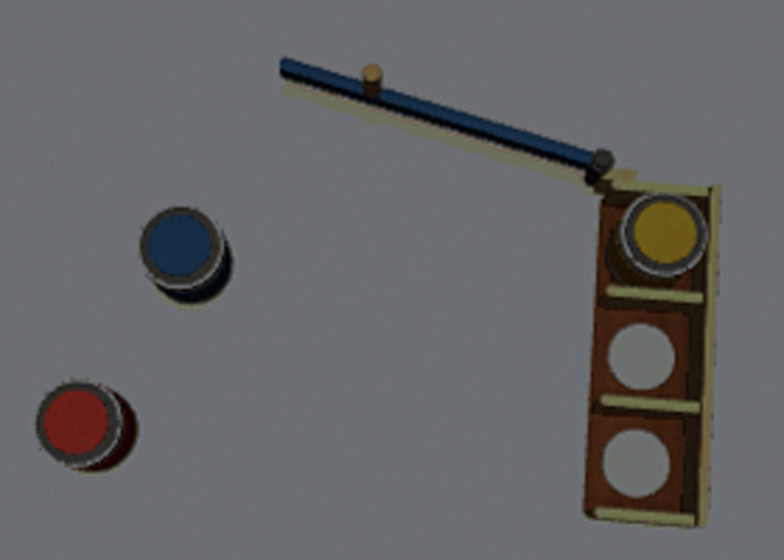

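Run:
```python
from h import *
im=cv2.cvtColor(cv2.imread("pics/top0.png"),cv2.COLOR_BGR2RGB)
hsv=cv2.cvtColor(im,cv2.COLOR_RGB2HSV)
def cen(im,c,r,lo,hi):
    hsv=cv2.cvtColor(im,cv2.COLOR_RGB2HSV)
    m=cv2.inRange(hsv,np.array(lo),np.array(hi)); k=np.zeros_like(m);cv2.circle(k,c,r,255,-1);m&=k
    n,l,s,ce=cv2.connectedComponentsWithStats(m);i=1+np.argmax(s[1:,4]);return ce[i],s[i]
for n,c in [("d_mid",(409,257)),("d_end",(407,295))]:
    ce,s=cen(im,c,15,(0,0,85),(180,40,255));p=ray("top",ce,0);print(n,ce,s,p.round(4))
for n,uv in [("red",(206.7,280.3)),("blue",(243.5,217.1)),("yel",(417.3,212.6))]: print(n,ray("top",uv,.08).round(4))
print("hingetop",ray("top",(180+602/2.8,130+157/2.8),.066).round(4))
print("pegtop",ray("top",(180+373/2.8,130+70/2.8),.102).round(4))
print("tip",ray("top",(180+283/2.8,130+66/2.8),.057).round(4))
print("pot foot-ish",ray("top",(147,243),.09).round(4))
sc=cv2.cvtColor(cv2.imread("pics/scene0.png"),cv2.COLOR_BGR2RGB)
for n,lo,hi in [("red",(0,170,60),(6,255,255)),("blue",(100,110,30),(118,255,255)),("yel",(18,150,70),(30,255,255))]:
    print(n,[b for b in blobs(sc,lo,hi,40) if 130<b[1]<330 and 200<b[0]<460])
crop=sc[150:330,200:500];cv2.imwrite("pics/scc.png",cv2.resize(crop,None,fx=2.6,fy=2.6,interpolation=cv2.INTER_CUBIC)[:,:,::-1])
```

```text
d_mid [408.61737089 257.03051643] [397 246  24  23 426] [ 0.5149 -0.2396  0.    ]
d_end [406.76765376 295.01822323] [396 284  23  24 439] [ 0.4251 -0.2345  0.    ]
red [0.4409 0.2183 0.08  ]
blue [0.5846 0.145  0.08  ]
yel [ 0.6048 -0.2449  0.08  ]
hingetop [ 0.6693 -0.1973  0.066 ]
pegtop [ 0.7266 -0.0079  0.102 ]
tip [0.7443 0.0682 0.057 ]
pot foot-ish [0.5187 0.3529 0.09  ]
red [(405.4, 190.0, 142.0, (396, 185, 19, 11))]
blue [(335.7, 292.5, 332.0, (277, 291, 125, 9)), (402.6, 229.3, 193.5, (393, 223, 21, 14))]
yel [(243.6, 268.3, 256.5, (233, 260, 23, 17))]
```

View pics/scc.png

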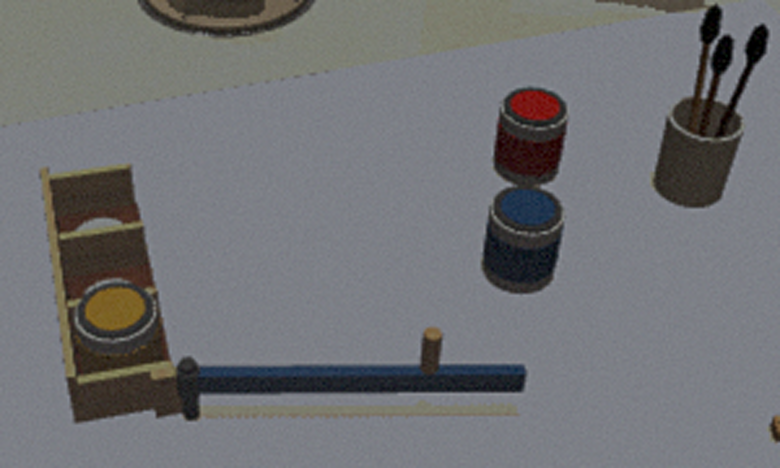

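```bash
cat >> h.py <<'E'
from scipy.spatial.transform import Rotation as R
O=np.array([.5149,-.2396]);Y=np.array([.9984,-.0567]);X=np.array([-.0567,-.9984])
def crate(p): d=np.array(p)[:2]-O; return np.array([d@X,d@Y])*1000
def rot(s): q=s["ee_rot"];return R.from_quat([q[1],q[2],q[3],q[0]])
def wray(s,uv,z):
    c=calibration("wrist");H=c["hand_eye"];d=np.linalg.inv(c["mtx"])@np.array([uv[0],uv[1],1.])
    r=rot(s).as_matrix();o=r@H[:3,3]+s["position"];d=r@H[:3,:3]@d
    return o+d*(z-o[2])/d[2]
def plan(s,p,yaw_y=X*-1):
    """tool-frame rotvec(deg) to point down w/ tool y along yaw_y, and shift(mm) in goal tool axes"""
    G=np.column_stack([[-Y[0],-Y[1],0],[*(-X),0],[0,0,-1]]);r=rot(s).as_matrix()
    return np.degrees(R.from_matrix(r.T@G).as_rotvec()).round(2),(G.T@(np.array(p)-s["position"])*1000).round(1),(r.T@(np.array(p)-s["position"])*1000).round(1)
E
python3 - <<'E'
from h import *
for n,uv in [("red",(405.4,190)),("blue",(402.6,229.3)),("yel",(243.6,268.3))]: 
    p=ray("scene",uv,.08);print(n,p.round(4),crate(p).round(1))
for p in [(.4409,.2183),(.5846,.145),(.6693,-.1973),(.7266,-.0079)]: print(crate(p))
s=get_state();print(plan(s,[.4409,.2183,.2]))
E
```

```text
red [0.441  0.2188 0.08  ] [-453.5  -99.8]
blue [0.5854 0.1451 0.08  ] [-388.1   48.6]
yel [ 0.6057 -0.2446  0.08  ] [-0.2 91. ]
[-452.97156  -99.84453]
[-387.93663   47.78166]
[-50.9868  151.75455]
[-243.33267  198.22389]
(array([ -0.08,  -0.02, -15.3 ]), array([-276.2, -311.3,   30.6]), array([-348.6, -227.3,   30.9]))
```

drive_tool(targets=[0,0,-7.65,0,0,0,1,0,0,-7.65,0,0,0,1,0,0,0,-20,-40,0,1,0,0,0,-20,-40,0,1,0,0,0,-36,-40,0,1,0,0,0,-40,-40,0,1,0,0,0,-40,-40,5,1,0,0,0,-40,-40,5,1,0,0,0,-40,-40,10,1,0,0,0,-40,-31,10,1,0,0,0,0,0,0,1,0,0,0,0,0,0,1], grip_force=20)

```text
clock: 1.65
position: [0.4404, 0.219, 0.201]
ee_rot: [-0.001, 0.029, 1.0, 0.0]
contact_force: [-0.0, 0.6, -0.7]
width: 0.0858
```

Run:
```python
from h import *
s=get_state();im=get_image("wrist");cv2.imwrite("pics/w1.png",im[:,:,::-1])
print(s["clock"],s["position"],s["qpos"].round(2) if hasattr(s["qpos"],'round') else s["qpos"],s["contact_force"])
b=blobs(im,(0,150,50),(8,255,255),500);print(b)
for x in b: print(wray(s,x[:2],.08).round(4))
print(plan(s,[.441,.2185,.2]))
```

```text
1.65 [0.44037552 0.21899371 0.20100645] [ 0.32  0.17  1.72  0.    1.25 -1.19] [-0.0375662   0.58059874 -0.67851068]
[(316.0, 232.9, 3502.5, (282, 200, 69, 67))]
[0.4413 0.2166 0.08  ]
(array([ 0.01, -0.08, -0.05]), array([-0.7, -0.5,  1. ]), array([-0.7, -0.5,  1. ]))
```

View pics/w1.png

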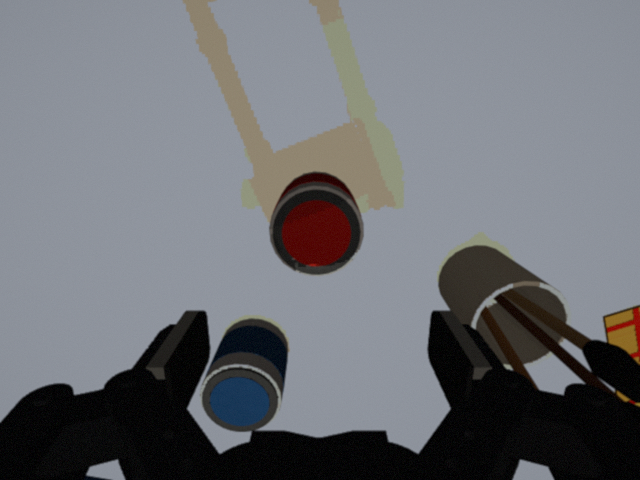

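The wrist view shows the red lid at (316,233), within 2 mm of the position from the other cameras. I'll descend and grip.

drive_tool(targets=[0,0,0,-0.7,-1,40,1,0,0,0,0,0,40,1,0,0,0,0,0,30,1,0,0,0,0,0,20,1,0,0,0,0,0,13,1,0,0,0,0,0,0,1])

```text
clock: 2.45
position: [0.4406, 0.2185, 0.058]
ee_rot: [-0.001, 0.028, 1.0, -0.0]
contact_force: [0.1, 0.4, -0.3]
width: 0.0851
```

drive_tool(targets=[0,0,0,0,0,0,0.7,0,0,0,0,0,0,0.7,0,0,0,0,0,0,0.7,0,0,0,0,0,0,0.7,0,0,0,0,0,0,0.7,0,0,0,0,0,0,0.7], grip_force=40)

```text
clock: 3.2
position: [0.442, 0.2181, 0.0597]
ee_rot: [0.001, 0.028, 1.0, 0.0]
contact_force: [-1.9, -0.2, 5.5]
width: 0.0682
```

Run:
```python
from h import *
s=get_state();im=get_image("wrist");cv2.imwrite("pics/w2.png",im[:,:,::-1])
print(s["clock"],s["position"],crate(s["position"]),s["contact_force"],s["moment"],s["width"])
b=blobs(im,(0,150,50),(8,255,255),500);print(b)
for x in b: p=wray(s,x[:2],.08);print(p.round(4),crate(p))
im=get_image("scene");cv2.imwrite("pics/s2.png",cv2.resize(im[130:310,300:500],None,fx=3,fy=3)[:,:,::-1])
```

```text
3.2 [0.44203865 0.21814311 0.05968679] [-452.87948194  -98.6988017 ] [-1.87609826 -0.2111013   5.47654785] [-0.28617112  0.27336433  0.00747684] 0.06821584212198624
[(318.4, 337.0, 12518.0, (251, 278, 136, 119))]
[0.4411 0.2176 0.08  ] [-452.27293007  -99.58056137]
```

View pics/w2.png

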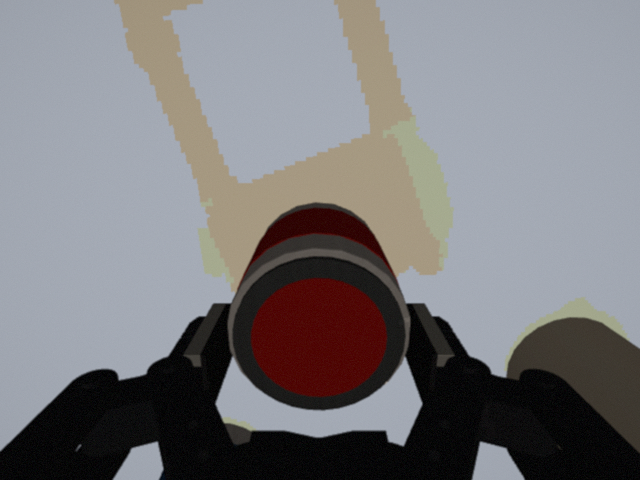

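View pics/s2.png

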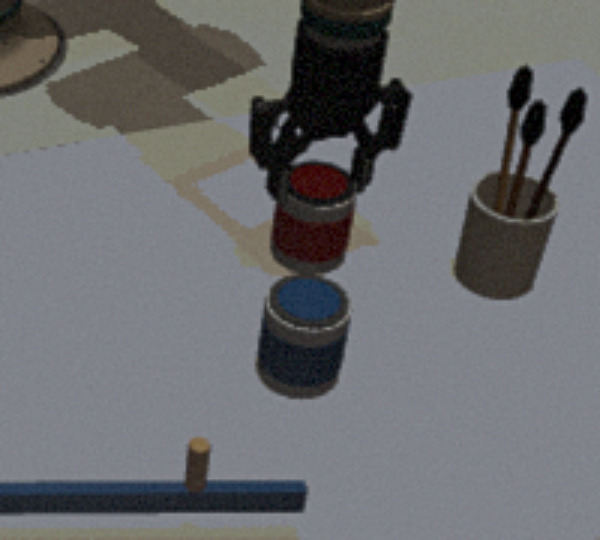

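The tin is gripped at 68 mm and pressed lightly onto the table (5.5 N). I'll slide it in stages.

drive_tool(targets=[0,0,0,0,-4,0,0.7,0,0,0,-1,-10,0,0.7,0,0,0,-2,-16,0,0.7,0,0,0,-2,-18,0,0.7,0,0,0,-2,-18,0,0.7,0,0,0,-2,-18,0,0.7,0,0,0,-0.5,-18,0,0.7,0,0,0,0,-18,0,0.7,0,0,0,0,-16,0,0.7,0,0,0,0,-10,0,0.7,0,0,0,0,-4,0,0.7,0,0,0,0,0,0,0.7])

```text
clock: 4.8
position: [0.4444, 0.0681, 0.0597]
ee_rot: [0.002, 0.029, 1.0, 0.001]
contact_force: [0.5, 3.6, 5.9]
width: 0.0683
```

```bash
cat > st.py <<'E'
from h import *
import sys
lo,hi=((0,150,50),(8,255,255)) if sys.argv[1]=="red" else ((100,110,30),(118,255,255))
s=get_state();im=get_image("wrist")
if len(sys.argv)>2: cv2.imwrite(f"pics/{sys.argv[2]}.png",im[:,:,::-1])
print(s["clock"],s["position"].round(4),crate(s["position"]).round(1),s["contact_force"].round(1),s["moment"].round(2),s["width"],plan(s,s["position"])[0])
for x in blobs(im,lo,hi,3000): p=wray(s,x[:2],.08);print(x,p.round(4),crate(p).round(1))
E
python3 st.py red
```

```text
4.8 [0.4444 0.0681 0.0597] [-303.2  -87.9] [0.5 3.6 5.9] [ 0.48  0.   -0.03] 0.06831263268593928 [ 0.12  0.25 -0.11]
(318.5, 337.1, 12479.0, (251, 278, 136, 119)) [0.4434 0.0676 0.08  ] [-302.6  -88.8]
```

drive_tool(targets=[0,0,0,0.5,-8,0,0.7,0,0,0,0.5,-16,0,0.7,0,0,0,0,-24,0,0.7,0,0,0,0,-26,0,0.7,0,0,0,0,-26,0,0.7,0,0,0,0,-26,0,0.7,0,0,0,0,-26,0,0.7,0,0,0,0,-26,0,0.7,0,0,0,0,-22,0,0.7,0,0,0,0,-14,0,0.7,0,0,0,0,-8,0,0.7,0,0,0,0,0,0,0.7])

```text
clock: 6.35
position: [0.4297, -0.1538, 0.0597]
ee_rot: [0.001, 0.029, 1.0, 0.001]
contact_force: [-0.4, 3.6, 9.3]
width: 0.0679
```

```bash
python3 st.py red w3
python3 - <<'E'
from h import *
im=get_image("top");cv2.imwrite("pics/t3.png",cv2.resize(im[130:330,180:460],None,fx=2.8,fy=2.8)[:,:,::-1])
E
```

```text
6.35 [ 0.4297 -0.1538  0.0597] [-80.8 -89.9] [-0.4  3.6  9.3] [ 0.58 -0.01 -0.09] 0.06790275562706065 [ 0.06  0.14 -0.13]
(318.5, 337.0, 12558.0, (251, 278, 136, 119)) [ 0.4288 -0.1543  0.08  ] [-80.3 -90.8]
```

View pics/w3.png

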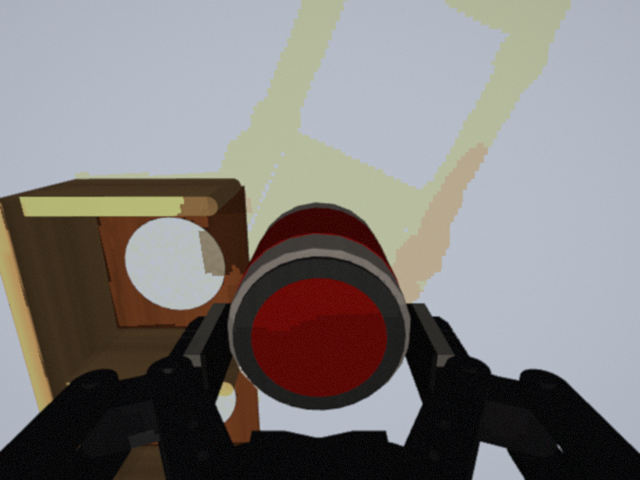

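View pics/t3.png

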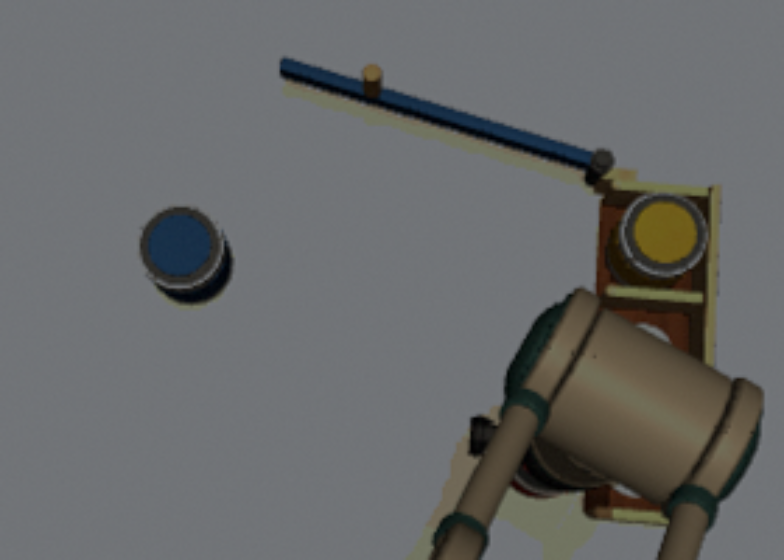

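Run:
```python
from h import *
s=get_state();im=cv2.cvtColor(cv2.imread("pics/w3.png"),cv2.COLOR_BGR2RGB)
cnt=cv2.inRange(im[210:315,120:232],(120,120,120),(255,255,255))
ys,xs=np.nonzero(cnt);c=(xs.min()+xs.max())/2+120,(ys.min()+ys.max())/2+210
print(c,xs.min(),xs.max(),ys.min(),ys.max())
print(crate(wray(s,(175.5,263.5),0)))
# tin lid outer circle
hs=crate(wray(s,(318.5,333),.08));print(hs)
# end wall top edges, z=.05 at u~130: v 197..216
for uv in [(60,197),(60,216),(180,197),(180,215),(217,206)]: print(uv,crate(wray(s,uv,.05)))
```

```text
(np.float64(171.5), np.float64(259.5)) 0 103 0 99
[  1.66502224 -88.68780673]
[-80.26935514 -92.54330906]
(60, 197) [  25.23706384 -137.45331811]
(60, 216) [  26.91797681 -129.46662339]
(180, 197) [ -23.74578361 -137.44032535]
(180, 215) [ -22.89259325 -129.87960634]
(217, 206) [ -38.5396783  -133.68411793]
```

drive_tool(targets=[0,0,0,-1.5,-3,0,0.7,0,0,0,0,-8,0,0.7,0,0,0,0,-10,0,0.7,0,0,0,0,-10,0,0.7,0,0,0,0,-10,0,0.7,0,0,0,0,-10,0,0.7,0,0,0,0,-10,0,0.7,0,0,0,0,-10,0,0.7,0,0,0,0,-7,0,0.7,0,0,0,0,-3,0,0.7,0,0,0,0,0,0,0.7])

```text
clock: 7.82
position: [0.4261, -0.2333, 0.0597]
ee_rot: [0.001, 0.029, 1.0, 0.002]
contact_force: [-0.2, 7.0, 10.4]
width: 0.068
```

```bash
python3 st.py red w4
python3 - <<'E'
from h import *
im=get_image("scene");cv2.imwrite("pics/s4.png",cv2.resize(im[150:330,180:420],None,fx=3,fy=3)[:,:,::-1])
E
```

```text
7.825 [ 0.4261 -0.2333  0.0597] [ -1.3 -89. ] [-0.2  7.  10.4] [ 1.18 -0.09 -0.03] 0.06803416239273333 [ 0.18  0.08 -0.12]
(318.6, 337.0, 12556.5, (251, 278, 136, 119)) [ 0.4252 -0.2338  0.08  ] [ -0.7 -89.9]
```

View pics/w4.png

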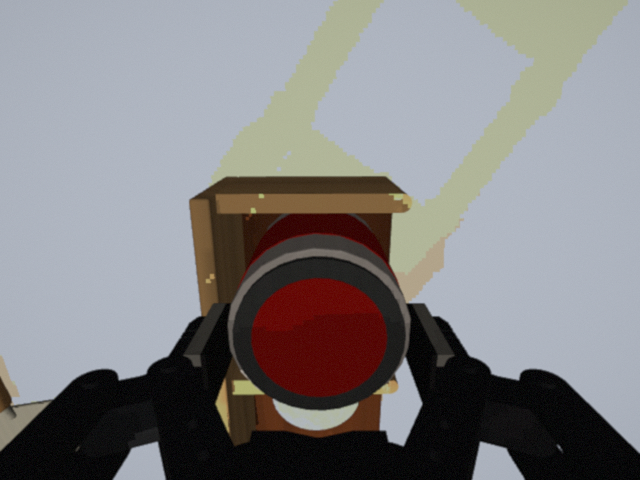

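View pics/s4.png

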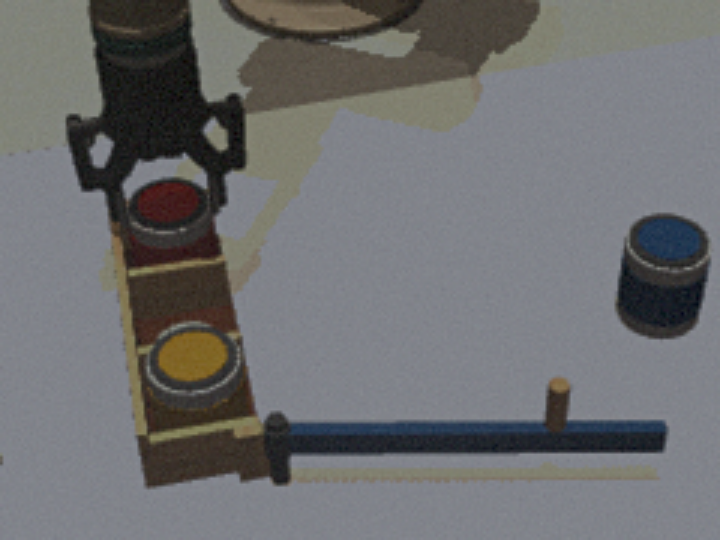

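Red is in the end cell and the front is clear. I'll release it and retract.

drive_tool(targets=[0,0,0,0,0,0,1,0,0,0,0,0,0,1,0,0,0,0,0,0,1,0,0,0,0,0,0,1,0,0,0,0,0,-15,1,0,0,0,0,0,-30,1,0,0,0,0,0,-40,1,0,0,0,0,0,-40,1,0,0,0,0,0,-20,1,0,0,0,0,0,0,1])

```text
clock: 9.18
position: [0.4267, -0.2356, 0.2047]
ee_rot: [0.002, 0.028, 1.0, -0.001]
contact_force: [-0.3, -0.1, 0.5]
width: 0.0854
```

```bash
python3 st.py red w5
python3 - <<'E'
from h import *
s=get_state();print(plan(s,[.585,.145,.2])); print(plan(s,[.4409,.2185,.2]))
E
```

```text
9.175 [ 0.4267 -0.2356  0.2047] [  1.  -88.3] [-0.3 -0.1  0.5] [-0.    0.    0.02] 0.08535347093060908 [-0.12  0.18 -0.  ]
(321.9, 227.2, 3471.0, (288, 195, 69, 66)) [ 0.4251 -0.2338  0.08  ] [ -0.7 -90. ]
(array([-0.02,  0.03, -0.01]), array([-137.4,  388.4,    3.3]), array([-137.4,  388.4,    3.2]))
(array([-0.02,  0.03, -0.01]), array([ 10.6, 453.6,   3.3]), array([ 10.7, 453.6,   3.1]))
```

View pics/w5.png

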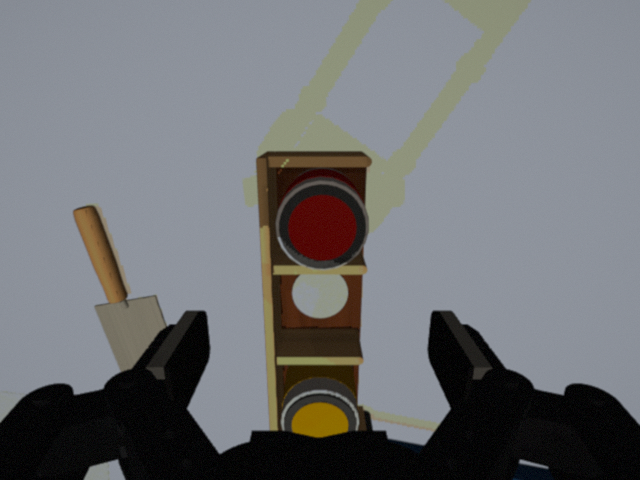

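The red tin stands centred in its cell at (-0.7, -90). Next is blue.

drive_tool(targets=[0,0,0,-10,20,0,1,0,0,0,-16,45,0,1,0,0,0,-16,50,0,1,0,0,0,-16,50,0,1,0,0,0,-16,50,0,1,0,0,0,-16,50,0,1,0,0,0,-16,50,0,1,0,0,0,-16,45,0,1,0,0,0,-15.4,28.4,3,1,0,0,0,0,0,0,1,0,0,0,0,0,0,1])

```text
clock: 10.6
position: [0.5839, 0.1445, 0.1988]
ee_rot: [-0.002, 0.028, 1.0, -0.001]
contact_force: [-0.8, -0.6, 0.5]
width: 0.0855
```

```bash
python3 st.py blue w6
python3 - <<'E'
from h import *
s=get_state();print(plan(s,[.585,.145,.2]))
E
```

```text
10.6 [0.5839 0.1445 0.1988] [-387.4   47.1] [-0.8 -0.6  0.5] [ 0.01 -0.04 -0.02] 0.08545573349465595 [-0.07 -0.19  0.01]
(317.8, 234.2, 3526.0, (283, 201, 70, 67)) [0.585  0.1432 0.08  ] [-386.1   48.2]
(array([-0.06, -0.14, -0.03]), array([-0.9,  0.9, -0.8]), array([-0.9,  0.9, -0.8]))
```

View pics/w6.png

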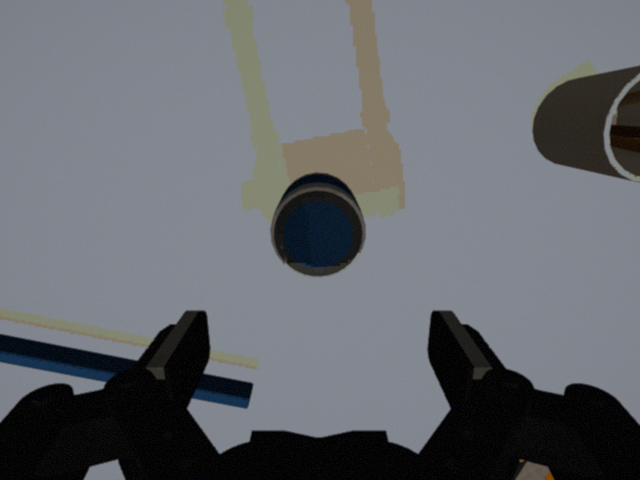

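drive_tool(targets=[0,0,0,-1,0,40,1,0,0,0,0,0,40,1,0,0,0,0,0,30,1,0,0,0,0,0,20,1,0,0,0,0,0,11,1,0,0,0,0,0,0,1,0,0,0,0,0,0,0.7,0,0,0,0,0,0,0.7,0,0,0,0,0,0,0.7,0,0,0,0,0,0,0.7,0,0,0,0,0,0,0.7])

```text
clock: 12.02
position: [0.5869, 0.1446, 0.0608]
ee_rot: [0.001, 0.028, 1.0, -0.0]
contact_force: [-0.8, -3.1, 5.7]
width: 0.0682
```

```bash
python3 st.py blue w7
```

```text
12.025 [0.5869 0.1446 0.0608] [-387.7   50.1] [-0.8 -3.1  5.7] [-0.47  0.14 -0.09] 0.0682378871123335 [-0.03  0.15  0.01]
(318.4, 332.5, 12402.5, (251, 273, 136, 119)) [0.5848 0.1441 0.08  ] [-387.1   48. ]
```

View pics/w7.png

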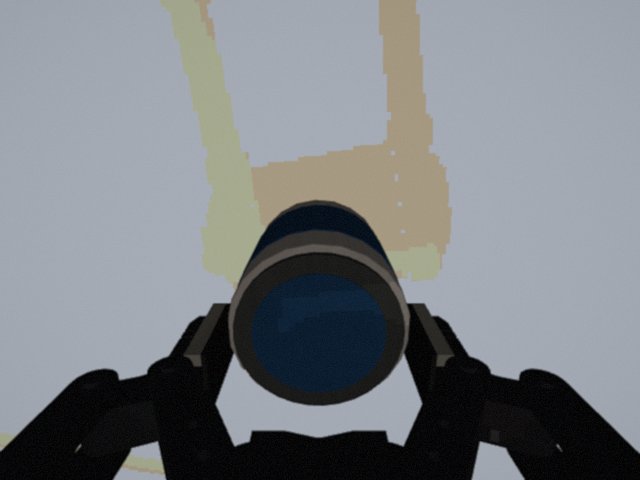

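drive_tool(targets=[0,0,0,0,-4,0,0.7,0,0,0,2,-10,0,0.7,0,0,0,4,-18,0,0.7,0,0,0,6,-26,0,0.7,0,0,0,7,-28,0,0.7,0,0,0,7,-28,0,0.7,0,0,0,7,-28,0,0.7,0,0,0,7,-28,0,0.7,0,0,0,4,-24,0,0.7,0,0,0,2.5,-18,0,0.7,0,0,0,1,-10,0,0.7,0,0,0,0,-4,0,0.7])

```text
clock: 13.58
position: [0.5271, -0.0767, 0.0609]
ee_rot: [0.002, 0.03, 1.0, 0.002]
contact_force: [1.0, 7.2, 9.1]
width: 0.068
```

```bash
python3 st.py blue
```

```text
13.575 [ 0.5271 -0.0767  0.0609] [-163.4    2.9] [1.  7.2 9.1] [ 1.23 -0.12 -0.02] 0.06796563393523551 [ 0.21  0.21 -0.16]
(318.7, 332.6, 12391.0, (251, 274, 136, 119)) [ 0.525  -0.0771  0.08  ] [-162.8    0.9]
```

drive_tool(targets=[0,0,0,0,-6,0,0.7,0,0,0,0,-12,0,0.7,0,0,0,0,-16,0,0.7,0,0,0,0,-16,0,0.7,0,0,0,0,-14,0,0.7,0,0,0,0,-10,0,0.7,0,0,0,0,-6,0,0.7,0,0,0,0,0,0,0.7])

```text
clock: 14.62
position: [0.5222, -0.1567, 0.0609]
ee_rot: [0.001, 0.029, 1.0, 0.001]
contact_force: [-0.1, 4.7, 8.5]
width: 0.0677
```

```bash
python3 st.py blue w8
```

```text
14.625 [ 0.5222 -0.1567  0.0609] [-83.2   2.6] [-0.1  4.7  8.5] [ 0.72 -0.01 -0.03] 0.06773377374082598 [ 0.13  0.16 -0.1 ]
(318.6, 332.6, 12361.5, (252, 274, 135, 118)) [ 0.5202 -0.1571  0.08  ] [-82.6   0.6]
```

View pics/w8.png

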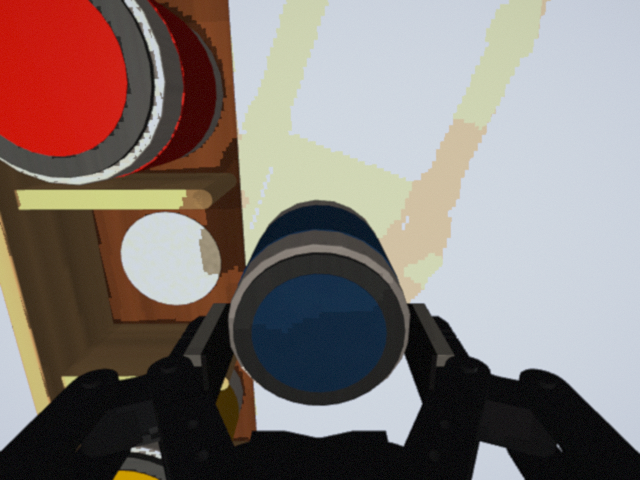

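Run:
```python
from h import *
s=get_state()
print(crate(wray(s,(170.5,258),0)))
for uv in [(60,190),(60,209),(180,190),(180,209)]: print(uv,crate(wray(s,uv,.05)))
```

```text
[2.11701162 0.9077675 ]
(60, 190) [ 22.95414539 -47.59820252]
(60, 209) [ 24.6260744  -39.65198732]
(180, 190) [-26.03733761 -47.57377809]
(180, 209) [-25.14010034 -39.62257485]
```

drive_tool(targets=[0,0,0,-0.5,-3,0,0.7,0,0,0,0,-8,0,0.7,0,0,0,0,-10,0,0.7,0,0,0,0,-10,0,0.7,0,0,0,0,-10,0,0.7,0,0,0,0,-10,0,0.7,0,0,0,0,-10,0,0.7,0,0,0,0,-10,0,0.7,0,0,0,0,-9,0,0.7,0,0,0,0,-3,0,0.7,0,0,0,0,0,0,0.7])

```text
clock: 16.05
position: [0.5178, -0.2389, 0.0609]
ee_rot: [0.001, 0.029, 1.0, 0.002]
contact_force: [0.6, 5.8, 10.7]
width: 0.0681
```

```bash
python3 st.py blue w9;python3 - <<'E'
from h import *
im=get_image("scene");cv2.imwrite("pics/s9.png",cv2.resize(im[150:330,180:420],None,fx=3,fy=3)[:,:,::-1])
E
```

```text
16.05 [ 0.5178 -0.2389  0.0609] [-0.9  2.9] [ 0.6  5.8 10.7] [ 0.99 -0.04 -0.01] 0.06807941794356162 [ 0.19  0.12 -0.09]
(318.7, 332.6, 12374.0, (252, 274, 135, 118)) [ 0.5158 -0.2393  0.08  ] [-0.4  0.8]
```

View pics/w9.png

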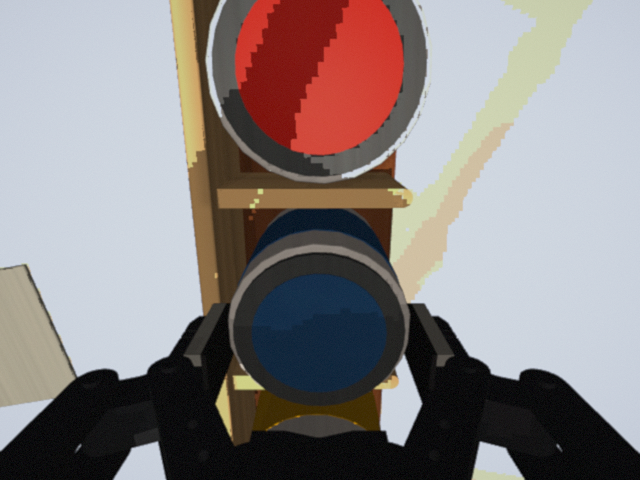

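View pics/s9.png

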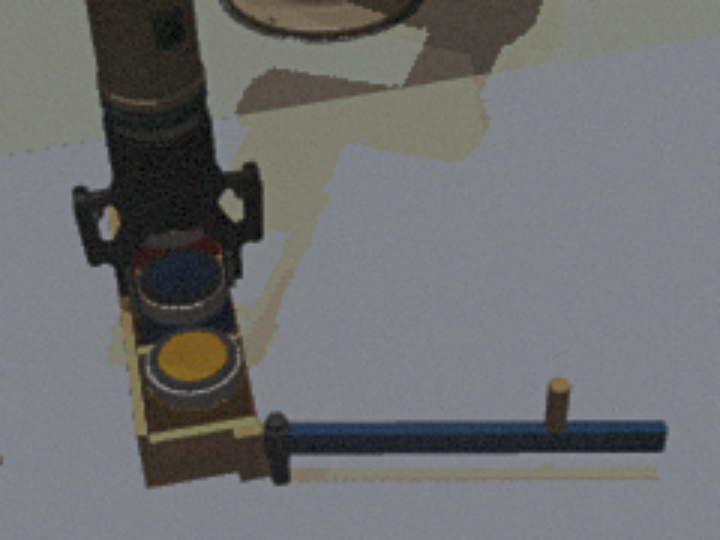

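Blue is seated. I'll release it, rise and close the fingers for the gate.

drive_tool(targets=[0,0,0,0,0,0,1,0,0,0,0,0,0,1,0,0,0,0,0,0,1,0,0,0,0,0,0,1,0,0,0,0,0,-15,1,0,0,0,0,0,-30,1,0,0,0,0,0,-40,0,0,0,0,0,0,-40,0,0,0,0,0,0,-20,0,0,0,0,0,0,0,0])

```text
clock: 17.4
position: [0.5181, -0.2413, 0.2071]
ee_rot: [0.002, 0.028, 1.0, -0.001]
contact_force: [-0.1, -0.7, -0.0]
width: 0.012
```

```bash
python3 st.py blue w10
python3 - <<'E'
from h import *
s=get_state()
H=O+X*-.05+Y*.152
th=1.79
for r,off in [(.24,.05),(.24,.03),(.16,.05)]:
    u=-Y*np.cos(th)-X*np.sin(th)          # along bar
    n=np.array([u[1],-u[0]])               # outward side candidate
    p=H+u*r+n*off; print(r,off,p,crate(p),n)
E
```

```text
17.4 [ 0.5181 -0.2413  0.2071] [1.5 3.3] [-0.1 -0.7 -0. ] [-0.    0.05 -0.01] 0.011955226234059684 [-0.15  0.28  0.  ]
(322.3, 224.8, 3379.5, (289, 193, 68, 65)) [ 0.5157 -0.2393  0.08  ] [-0.3  0.7]
0.24 0.05 [0.78298824 0.01900233] [-273.3891708   252.99654178] [ 0.96217966 -0.27244772]
0.24 0.03 [0.76374464 0.02445129] [-277.7382951   233.47478269] [ 0.96217966 -0.27244772]
0.16 0.05 [ 0.76119242 -0.05797204] [-195.30213445  235.60004456] [ 0.96217966 -0.27244772]
```

View pics/w10.png

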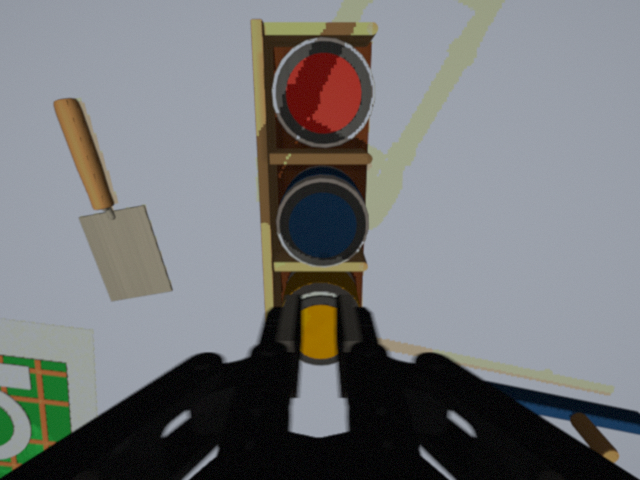

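Both tins stand centred in their cells. For the gate I'll push the peg from its outer side with the closed fingers, following the arc. First I'll move to beside the peg.

drive_tool(targets=[0,0,0,-20,20,0,0,0,0,0,-35,35,0,0,0,0,0,-38,36,0,0,0,0,0,-38,36,0,0,0,0,0,-38,36,0,0,0,0,0,-38,36,0,0,0,0,0,-36.7,35,0,0,0,0,0,0,0,0,0,0,0,10.3,0,0,0,0,0,0,10.3,0,0,0,0,0,0,10.3,0,0,0,0,0,0,10.3,0,0,0,0])

```text
clock: 18.95
position: [0.7721, -0.0219, 0.2029]
ee_rot: [-0.002, 0.381, 0.924, -0.001]
contact_force: [0.3, 0.0, -0.2]
width: -0.0003
```

drive_tool(targets=[0,0,10.3,0,0,0,0,0,0,10.3,0,0,0,0,0,0,10.3,0,0,0,0,0,0,10.3,0,0,0,0,0,0,10.3,0,0,0,0,0,0,10.3,0,0,0,0,0,0,0,0,0,0,0,0,0,0,0,0,0,0])

```text
clock: 19.95
position: [0.7729, -0.0214, 0.2037]
ee_rot: [-0.0, 0.799, 0.601, -0.001]
contact_force: [-0.1, 0.0, -0.4]
width: -0.0001
```

```bash
python3 st.py blue w11;python3 - <<'E'
from h import *
s=get_state();r=rot(s).as_matrix();print(s["qpos"],"tooly",r[:2,1],"crate",r[:2,1]@X,r[:2,1]@Y)
im=get_image("top");cv2.imwrite("pics/t11.png",cv2.resize(im[100:330,180:460],None,fx=2.5,fy=2.5)[:,:,::-1])
p=np.array([.7266,-.0079,.08]);print("peg in tool",(r.T@(p-s["position"]))*1000)
E
```

```text
19.95 [ 0.7729 -0.0214  0.2037] [-232.5  245.2] [-0.1  0.  -0.4] [-0.   -0.04  0.04] -5.476944144687247e-05 [-8.0000e-02 -6.0000e-02 -1.0289e+02]
[-1.17343575e-01  5.98213891e-01  1.04039635e+00 -1.10192616e-04
  1.50397361e+00  1.64768446e-01] tooly [ 0.96047121 -0.27837768] crate 0.2234735553881316 0.9747184716199264
peg in tool [-4.82865735e-02 -4.82997569e+01  1.23898950e+02]
```

View pics/w11.png

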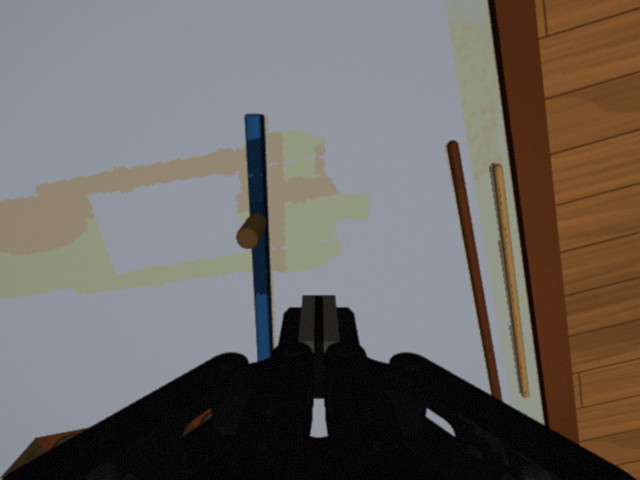

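View pics/t11.png

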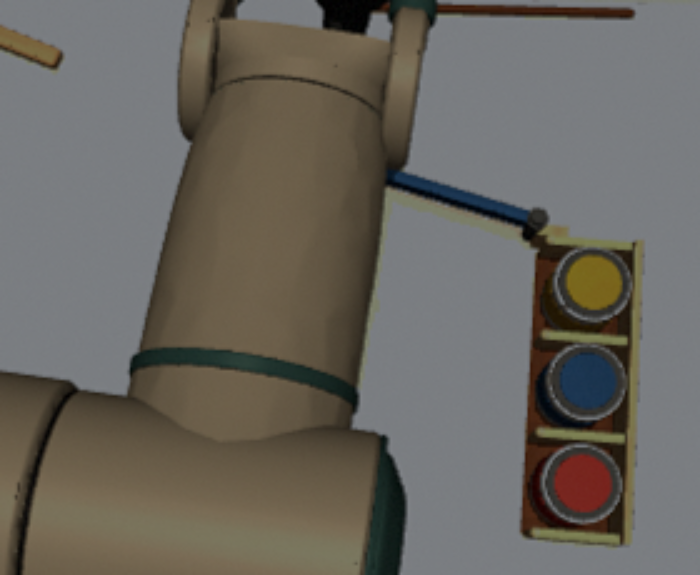

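drive_tool(targets=[0,0,0,0,0,40,0,0,0,0,0,0,40,0,0,0,0,0,0,25,0,0,0,0,0,0,14,0,0,0,0,0,-10,0,0,0,0,0,0,-10,0,0,0,0,0,0,-5,0,0,0,0,0,0,0,0,0])

```text
clock: 21.05
position: [0.7496, -0.0137, 0.0867]
ee_rot: [0.001, 0.8, 0.6, 0.001]
contact_force: [0.7, 0.3, 0.1]
width: -0.0002
```

```bash
python3 st.py blue w12
```

```text
21.05 [ 0.7496 -0.0137  0.0867] [-238.9  221.6] [0.7 0.3 0.1] [ 0.02  0.   -0.04] -0.00021659544631419674 [ 1.0000e-01  8.0000e-02 -1.0298e+02]
(266.2, 190.6, 3630.5, (251, 114, 30, 162)) [0.7443 0.0404 0.08  ] [-292.6  213.2]
```

View pics/w12.png

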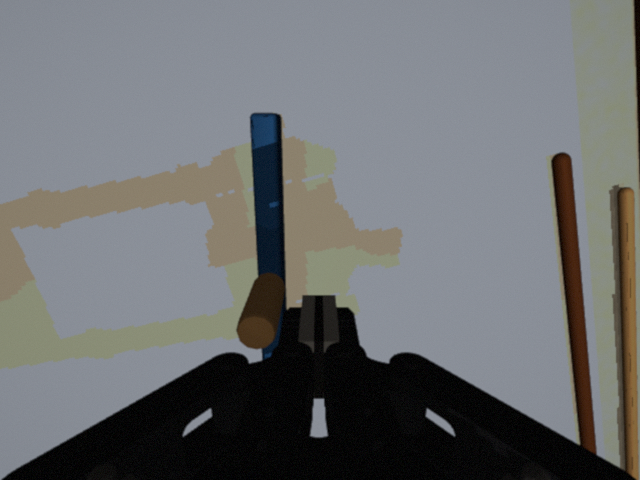

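Run:
```python
from h import *
s=get_state();r=rot(s).as_matrix()
p=wray(s,(257,332),.102);print(p,crate(p),"peg in tool",(r.T@(p-s["position"]))*1000)
```

```text
[ 0.72782295 -0.00751065  0.102     ] [-243.7907397   199.42280823] peg in tool [ -0.11692986 -22.92293812 -15.6070047 ]
```

The peg is 23 mm off the finger axis and aligned. I'll sweep the arc.

drive_tool(targets=[0,0,-1,0.3,-3.5,0,0,0,0,-2.5,0.7,-8.7,0,0,0,0,-4,1.1,-14,0,0,0,0,-4,1.1,-14,0,0,0,0,-4,1.1,-14,0,0,0,0,-4,1.1,-14,0,0,0,0,-4,1.1,-14,0,0,0,0,-4,1.1,-14,0,0,0,0,-4,1.1,-14,0,0,0,0,-4,1.1,-14,0,0,0,0,-2.5,0.7,-8.7,0,0,0,0,0,0,0,0,0])

```text
clock: 22.6
position: [0.6185, -0.0056, 0.0854]
ee_rot: [-0.0, 0.561, 0.828, -0.0]
contact_force: [-0.2, 0.8, -0.1]
width: -0.0002
```

```bash
python3 st.py blue w13
python3 - <<'E'
from h import *
s=get_state();r=rot(s).as_matrix();y=r[:2,1];print("theta from tool",np.degrees(np.arctan2(y@Y,-(y@X))))
d=crate(s["position"])-np.array([-50,152]);n=np.array([y@X,y@Y]);u=np.array([-n[1],n[0]]);print("off",d@n,"r",d@u,d@-u)
E
```

```text
22.6 [ 0.6185 -0.0056  0.0854] [-239.5   90.1] [-0.2  0.8 -0.1] [-0.02  0.06 -0.01] -0.00019787690272317016 [-0.000e+00 -1.000e-02 -6.502e+01]
(267.7, 189.0, 3639.0, (253, 110, 30, 164)) [0.581  0.0345 0.08  ] [-277.4   50.5]
theta from tool 65.03791800844176
off 24.509855588985143 r 197.62951840232054 -197.62951840232054
```

View pics/w13.png

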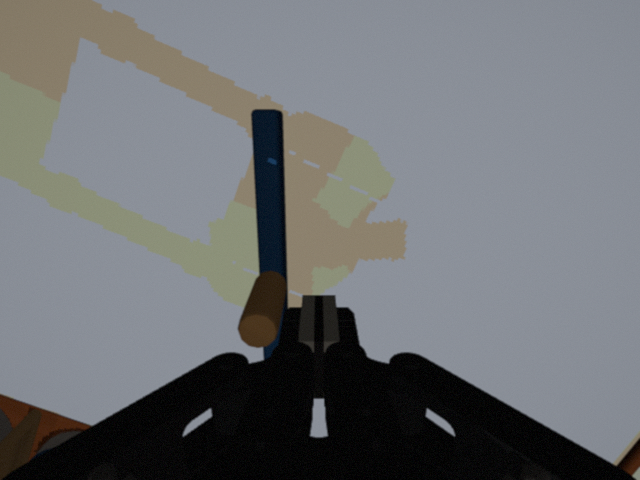

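drive_tool(targets=[0,0,-1,0.5,-3.5,0,0,0,0,-2.5,0.9,-8.7,0,0,0,0,-4,1.2,-14,0,0,0,0,-4,1.2,-14,0,0,0,0,-4,1.2,-14,0,0,0,0,-4,1.2,-14,0,0,0,0,-4,1.2,-14,0,0,0,0,-4,1.2,-14,0,0,0,0,-4,1.2,-14,0,0,0,0,-4,1.2,-14,0,0,0,0,-4,1.2,-14,0,0,0,0,-4,1.2,-14,0,0])

```text
clock: 24.15
position: [0.4991, -0.0946, 0.0853]
ee_rot: [0.0, 0.213, 0.977, 0.0]
contact_force: [0.8, 0.3, 0.7]
width: -0.0003
```

drive_tool(targets=[0,0,-4,1.2,-14,0,0,0,0,-4,1.2,-14,0,0,0,0,-3,0.9,-10.5,0,0,0,0,0,0,0,0,0])

```text
clock: 24.65
position: [0.4823, -0.1295, 0.0853]
ee_rot: [0.0, 0.12, 0.993, 0.0]
contact_force: [0.2, -1.3, 0.2]
width: 0.0002
```

```bash
python3 st.py blue w14
python3 - <<'E'
from h import *
s=get_state();r=rot(s).as_matrix();y=r[:2,1];print("theta from tool",np.degrees(np.arctan2(y@Y,-(y@X))))
d=crate(s["position"])-np.array([-50,152]);n=np.array([y@X,y@Y]);u=np.array([n[1],-n[0]]);u=np.array([-n[1],n[0]]);print("off",d@n,"r",d@u)
E
```

```text
24.65 [ 0.4823 -0.1295  0.0853] [-108.   -38.8] [ 0.2 -1.3  0.2] [ 0.02 -0.02  0.02] 0.00015383660482721847 [  0.     0.02 -10.59]
(98.4, 400.3, 3163.5, (62, 374, 90, 64)) [ 0.5057 -0.2437  0.08  ] [ 4.6 -8.9]
(172.2, 329.0, 3880.5, (84, 300, 137, 68)) [ 0.4777 -0.1959  0.08  ] [-41.5 -39.6]
(267.8, 189.5, 4124.0, (250, 111, 35, 166)) [ 0.4277 -0.1372  0.08  ] [-97.2 -92.9]
theta from tool 10.581836704131094
off 22.380900966028594 r 198.1843951126538
```

View pics/w14.png

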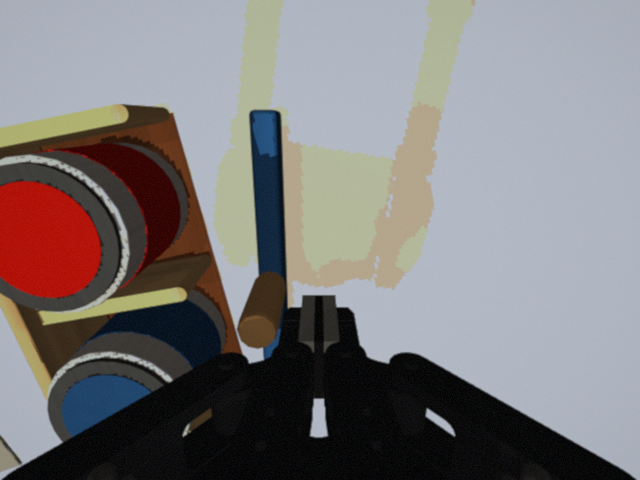

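drive_tool(targets=[0,0,-2,0.6,-7,0,0,0,0,-2,0.6,-7,0,0,0,0,-2,0.6,-7,0,0,0,0,-2,0.6,-7,0,0,0,0,-1.5,0.5,-5.2,0,0,0,0,-1,0.3,-3.5,0,0,0,0,0,0,0,0,0])

```text
clock: 25.58
position: [0.4733, -0.1648, 0.0853]
ee_rot: [0.0, 0.029, 1.0, -0.0]
contact_force: [-0.5, -0.5, 0.2]
width: 0.0
```

```bash
python3 st.py blue w15
```

```text
25.575 [ 0.4733 -0.1648  0.0853] [-72.3 -45.8] [-0.5 -0.5  0.2] [-0.03 -0.05  0.02] 2.9797976442662535e-05 [-0.    0.02 -0.02]
(272.2, 188.9, 4235.5, (256, 110, 32, 167)) [ 0.4207 -0.1807  0.08  ] [-53.5 -97.4]
```

View pics/w15.png

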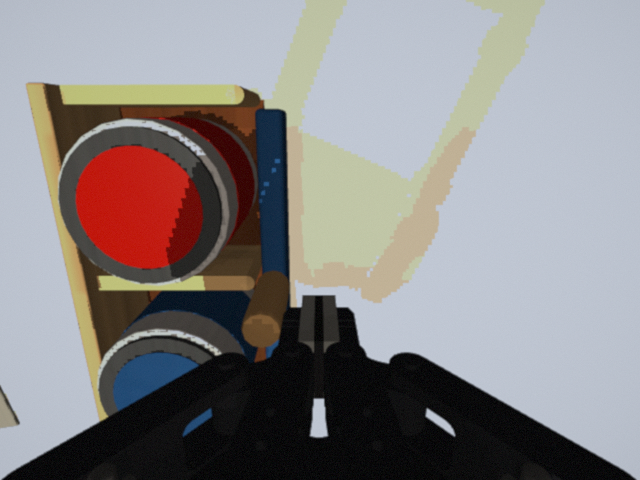

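drive_tool(targets=[0,0,0,0,-1,0,0,0,0,0,0,-1,0,0,0,0,0,0,-1,0,0,0,0,0,0,-1,0,0,0,0,0,0,0,0,0])

```text
clock: 26.25
position: [0.473, -0.1664, 0.0853]
ee_rot: [0.0, 0.029, 1.0, 0.002]
contact_force: [1.8, 6.9, 1.4]
width: 0.0002
```

The force rose to 7 N with the travel stalled, so the gate is on its stop. I'll back off and check.

drive_tool(targets=[0,0,0,0,4,0,0,0,0,0,0,12,0,0,0,0,0,0,24,0,0,0,0,0,0,30,-10,0,0,0,0,0,30,-40,0,0,0,0,0,30,-50,0,0,0,0,40,40,-40,0,0,0,0,40,50,0,0,0,0,0,40,50,0,0,0,0,0,30,30,0,0,0,0,0,0,0,0,0])

```text
clock: 27.62
position: [0.343, 0.1343, 0.2214]
ee_rot: [-0.0, 0.026, 1.0, 0.0]
contact_force: [0.4, -0.5, -0.1]
width: -0.0002
```

Run:
```python
from h import *
s=get_state();print(s["clock"],s["position"],s["contact_force"])
a=get_image("top");b=get_image("scene")
cv2.imwrite("pics/t16.png",a[:,:,::-1]);cv2.imwrite("pics/tc16.png",cv2.resize(a[160:330,280:520],None,fx=3.2,fy=3.2,interpolation=2)[:,:,::-1])
cv2.imwrite("pics/s16.png",b[:,:,::-1])
for n,lo,hi in [("red",(0,170,60),(6,255,255)),("blue",(100,110,30),(118,255,255)),("yel",(18,150,70),(30,255,255))]:
    for c in blobs(a,lo,hi,60):
        if 160<c[1]<320 and 330<c[0]<460:print(n,c,crate(ray("top",c[:2],.08 if c[3][3]<40 else .057)).round(1))
hsv=cv2.cvtColor(a,cv2.COLOR_RGB2HSV);m=cv2.inRange(hsv,(100,110,25),(118,255,255));m[:,:370]=0;m[:,402:]=0;m[:185]=0
ys,xs=np.nonzero(m);vx=cv2.fitLine(np.column_stack([xs,ys]).astype(np.float32),cv2.DIST_HUBER,0,.01,.01).ravel();print(vx,ys.min(),ys.max())
for y in (ys.min(),ys.max()): print(crate(ray("top",(vx[2]+vx[0]/vx[1]*(y-vx[3]),y),.057)))
```

```text
27.625 [0.34301197 0.1342912  0.22143378] [ 0.44704296 -0.47687603 -0.05749371]
red (412.6, 292.9, 369.0, (402, 282, 22, 23)) [ -2.1 -90.3]
blue (388.5, 292.5, 132.5, (386, 276, 7, 34)) [-54.5 -93.7]
blue (414.6, 251.8, 360.5, (404, 241, 23, 23)) [-1.8  0.6]
blue (392.0, 229.5, 315.5, (388, 191, 9, 79)) [-51.1  51.5]
yel (417.2, 212.6, 352.0, (407, 202, 22, 22)) [-0.1 90. ]
[ 5.4954085e-02 -9.9848890e-01  3.9090302e+02  2.4839410e+02] 191 309
[-51.21373536 142.53768425]
[ -51.23369621 -128.45121926]
```

View pics/tc16.png

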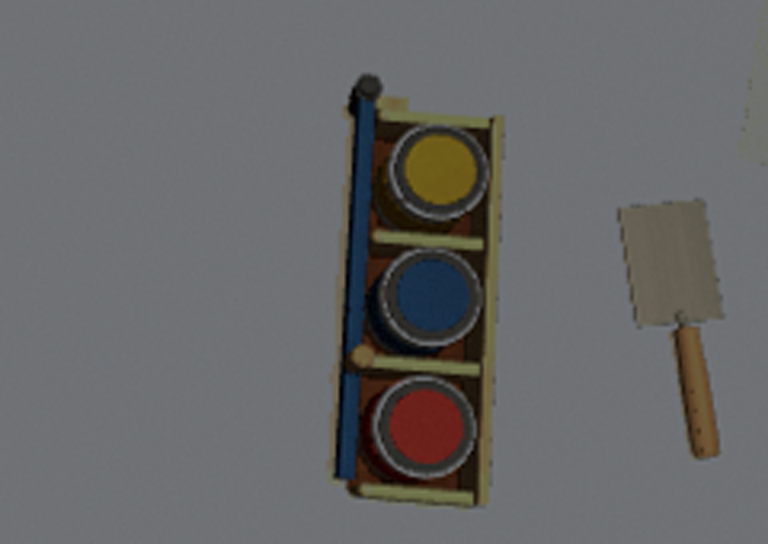

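View pics/s16.png

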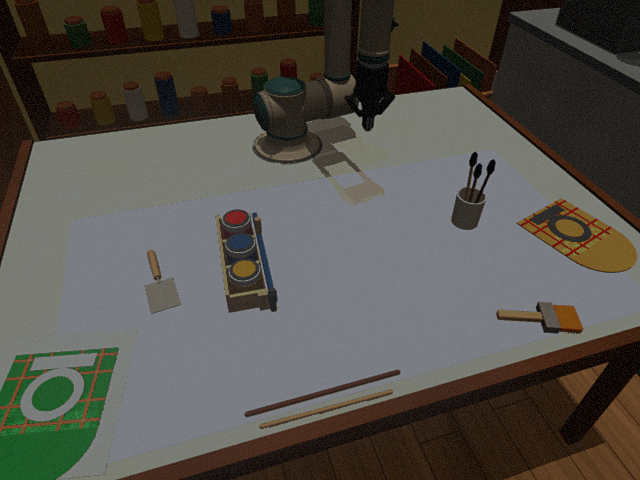

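View pics/t16.png

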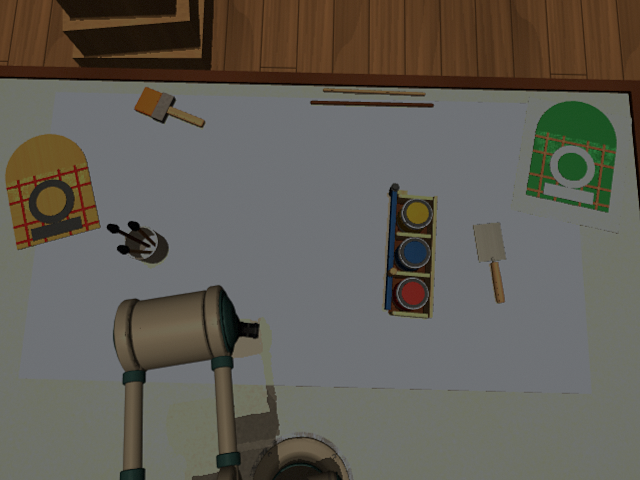

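The bar lies along the front, with both ends at crate x = -51.2, so the gate is shut. All three tins stand in their cells, and the pot and knife haven't moved. I'll hand it in.

```bash
python3 -c "
from rig import *
print(sign_off())"
```

```text
the job is handed in; nothing more can be done
None
```

The job is done and handed in at about 27.7 s of the 72 s allowed. The red tin is in the end cell (y = -90), the blue tin is in the middle cell, and the gate is shut. I slid each tin while gripping it near the lid with a light downward press, then closed the gate by pushing its peg round the arc with closed fingers.

**Last checks, from the top view after the arm had backed off:**

| Item | Crate x, y (mm) | Target (mm) |
|---|---|---|
| Red tin | -2.1, -90.3 | 0, -90 |
| Blue tin | -1.8, 0.6 | 0, 0 |
| Yellow tin | -0.1, 90.0 | 0, 90 (unmoved) |

- **Gate:** both ends of the bar measure x = -51.2 against the nominal -50, so it lies parallel to the front. It stalled with about 7 N on its stop.
- **Brush pot and palette knife:** by eye they are where they were in the first images.
- **Forces:** the highest I read was about 12 N at the wrist, but I only read it at the end of each move.
- **Disagreements:** the camera views differed by 1–2 mm, which is within the calibration. The wrist camera put red and blue at x ≈ -0.7 and -0.3, where the top view gives about -2. Either way both tins are well inside their cells.
- **Failed checks:** none.

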